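Close up the sample case

ROBOT

A 6-joint arm with a two-finger parallel gripper is mounted at the origin on the work surface. World frame = base frame: x ahead of the robot, y to its left, z up, the work surface at z = 0. Lengths are in m, angles in degrees, forces in N, time in s.
With the tool pointing down it reaches from about 0.25 to 0.725 m from the base axis. Payload 9.7 kg.
Tool frame: the origin (TCP) lies at the very end of the fingers, on their centre line; the grasp point (between the pads) lies 19 mm behind it; x points along the fingers, z is the direction in which the jaws open and shut, and the axes are right-handed (so a half turn about x gives the same grasp; the last joint's range is limited). The gripper opens to 85 mm and grips with 20 to 120 N. Pads are 22 mm wide; open, the fingers measure 114 mm over their backs; the gripper's body (76 mm by 85 mm) begins 54 mm behind the grasp point. The pads swing forward as they close: fully open they stand 13 mm farther back than shut.
Start: joints at [66.291, 4.979, 10.078, 95.1, 0, 90], TCP at [0.221, 0.504, 0.231] pointing down, gripper open.
Joint ranges: [-179.16, 179.16], [-48.56, 103.87], [-65.8, 70.77], [-126.05, 130.52], [-82.76, 87.17], [-180, 180]. Speed limits (degrees/s): [127.2, 127.2, 147.25, 180, 180, 180].

INTERFACE

Orientations are given as [roll, pitch, yaw] about the fixed x, y, z axes, in that order (R = Rz(yaw) Ry(pitch) Rx(roll)).
In Python, from workcell import sensors, vision, job_done gives the robot as it stands.
- The arm moves only by the tool carry_out, never from a script. Its argument "increments" is a list of rows, each a list of 7 numbers: the turn, a rotation vector about the tool's x, y, z in degrees, then the shift along the tool's x, y, z in mm, then the opening in per cent of the stroke, from 0 (shut) to 100 (fully open). A call has 1 to 12 rows; each row shifts and turns the commanded pose from where the row before left it, along the tool's axes as they then stand; what a row does not reach is not made up. A row lasts 1/8 s, in which the tool goes at most 62.5 mm and 10.7 degrees, less where a joint would pass 70% of its speed; a pose out of reach is approached as far as the arm can. A call is refused whole if a number of a shift passes 62.5 or a number of a turn 10.7, either way. A call with a gripper value outside its range is refused whole. The fingers move at their own pace and stop on an object; "squeeze" is the grip in N (left out, the last holds). Time passes only in rows, so rows that do not move let the fingers close. It gives the time, the measured TCP pose, the force and the opening at its end, in the units of the state.
- sensors.get_obs(): the state, without advancing time (a new reading comes with each control period).
- vision.camera(name): name is "scene" or "top"; returns the picture (400x640x3 uint8, red, green, blue); there is no depth.
- vision.calibration(name): a dict with "camera_matrix" (3x3 intrinsics, pixels), "extrinsics" (4x4, takes a point from world to camera coordinates). Camera axes: x right, y up, looking along -z (the intrinsics and any distortion apply to the point x, -y, -z); pixel columns grow to the right and rows downward; lengths in m; the calibration is good to about 2 mm. A picture is of the moment at which its call begins. calibration takes no time and is no camera call.
- job_done(): hands the job in, once; it reports no verdict.
The state is a dict: "time": time; "q": joint angles; "qd": joint speeds; "joint_efforts": joint torques, N m; "ee_pos": TCP position; "tcp_rot": TCP orientation; "wrist_force": force on the tool from outside, world axes, zero at the start; "torque": the same for the moment, N m; "opening": finger opening in m.
Only numpy, scipy, OpenCV 4.12 (cv2) and the standard library are available. Lean on these libraries where they do the work, as an engineer would, in place of code of your own. Each camera call takes 0.05 s, during which the arm holds its last target.

TASK

Close up the sample case: first push the upright metal flap down until it lies flat over the vials, then push the open lid over until it is fully shut on top of it. Leave the vials sitting in their wells and do not shift anything else on the bench.

Things in the scene. Friction and masses are not known exactly. Their poses are not given: they have to be found in the camera images.
- case: the sample case, fixed to the bench: a grey plastic box 200 mm long (its x) by 170 mm wide (its y), 75 mm high to the rim, 5 mm walls. Origin at the centre of its underside, z up. Inside is a black insert with six square wells, four of them holding vials. The lid is hinged along the whole +y rim, the fold-down flap just inside the -y wall; both stand open at the start
- flap (a joint): angle of the flap, rad: 0 = folded flat over the vials inside the case (its stop, 7 mm below the rim), pi/2 = standing upright, more = leaning outward over the -y wall. It starts between 1.45 and 1.75. The flap is a bare aluminium plate 176 mm (case x) by 129 mm (hinge to free edge), 4 mm thick, no handle, with three dark slots. The stiff hinge holds it wherever it is left; about 1 to 2 N at the free edge moves it
- flap_hinge (a point): middle of the flap's hinge line, at mid-thickness of the plate (2 mm below its upper face when folded): in the case's frame x 0, y -76 mm, z 66 mm. The line runs along the case's x
- flap_edge (a point): middle of the flap's free edge, 129 mm from the hinge line, at mid-thickness
- lid (a joint): angle of the lid, rad: 0 = shut flat on the rim (its stop), pi/2 = upright, more = leaning outward beyond the +y wall. It starts between 1.7 and 2.05. The lid is a plain grey plate 204 mm (case x) by 172 mm (hinge to free edge), 8 mm thick, with a paper label on its outer face and a small steel tongue at the free edge. The stiff hinge holds it at any angle; 2 to 5 N near the free edge moves it. It cannot pass the flap while the flap stands up
- lid_hinge (a point): middle of the lid's hinge line, on the lid's underside (the outer face is 8 mm from it): in the case's frame x 0, y +85 mm, z 75.5 mm. The line runs along the case's x
- lid_edge (a point): middle of the lid's free edge, 172 mm from the hinge line, on its underside
- vial0_mid (a point): centre of a loose amber vial with a white cap, 21 mm across and 48 mm high, upright in a well of the case, its cap 20 mm below the rim (bystander, stays in its well)
- vial1_mid (a point): centre of a loose amber vial with a white cap, 21 mm across and 48 mm high, upright in a well of the case, its cap 20 mm below the rim (bystander, stays in its well)
- vial2_mid (a point): centre of a loose amber vial with a white cap, 21 mm across and 48 mm high, upright in a well of the case, its cap 20 mm below the rim (bystander, stays in its well)
- vial3_mid (a point): centre of a loose amber vial with a white cap, 21 mm across and 48 mm high, upright in a well of the case, its cap 20 mm below the rim (bystander, stays in its well)
- bottle_mid (a point): half-way up the loose small bottle, 34 mm across, 62 mm high, standing off the case's far (+x) end (bystander)
- carton_mid (a point): half-way up the loose cardboard carton 60 x 45 x 70 mm standing off the case's near (-x) end (bystander)
- beaker_mid (a point): half-way up the loose glass beaker 80 mm across, 100 mm high, to one side (bystander)
- pipette_mid (a point): middle of the loose hand pipette lying on the bench, 275 mm long along its x, 27 mm high (bystander)
- tipbox: open box of green pipette tips, fixed, 125 x 90 x 62 mm, origin under its centre (bystander)
- rack: steel test-tube rack with tubes, fixed, 70 x 220 x 104 mm, origin under its centre (bystander)

How it is judged:
By the outcome, as a careful person would: the job done as asked, in the order asked, and still so for the second after the job is handed in, with the robot touching nothing.
It also fails if it takes over 61 s, if anything falls off the work surface, if the arm or the gripper's body presses on something with over 40 N, if the wrist force passes 120 N, or if a joint passes its speed limit or range.

## Working session

There is one attempt and no reset: what is moved stays moved. The work goes in short steps, Python scripts to look and compute and a tool call to move; the robot and the scene stay as the last step left them, time stands still between calls to the robot, and variables do not carry over. Pictures are saved under pics/ and viewed, and the job is handed in when it is done.

Besides the shell and the picture viewer there is one more tool, called after ">>>" as name(argument=value, ...) on one line, values as JSON. carry_out: Moves the arm, as the interface text tells. Its arguments: {"type":"object","properties":{"increments":{"type":"array"},"squeeze":{"type":"number"}},"required":["increments"]}

```bash
ls; mkdir -p pics; python3 - <<'E'
from workcell import sensors, vision
import cv2
for n in("scene","top"):
    cv2.imwrite(f"pics/{n}0.png",cv2.cvtColor(vision.camera(n),cv2.COLOR_RGB2BGR))
    c=vision.calibration(n);print(c)
o=sensors.get_obs();print(o)
E
```

```text
pics
{'camera_matrix': array([[367.63565552,   0.        , 321.54162403],
       [  0.        , 367.63565552, 193.85018315],
       [  0.        ,   0.        ,   1.        ]]), 'extrinsics': array([[ 0.67534542,  0.73737812,  0.01349362, -0.36525695],
       [-0.48482706,  0.43010459,  0.76154629,  0.21161017],
       [ 0.5557439 , -0.52084887,  0.64797003, -1.36875868],
       [ 0.        ,  0.        ,  0.        ,  1.        ]])}
{'camera_matrix': array([[417.72513318,   0.        , 326.78836471],
       [  0.        , 417.72513318, 199.302908  ],
       [  0.        ,   0.        ,   1.        ]]), 'extrinsics': array([[-0.01599654, -0.99981968, -0.01023342,  0.01421513],
       [ 0.99735208, -0.01668157,  0.0707853 , -0.5637773 ],
       [-0.07094325, -0.009074  ,  0.99743908, -1.21131134],
       [ 0.        ,  0.        ,  0.        ,  1.        ]])}
{'time': 0.1, 'q': array([ 6.62915765e+01,  5.00974285e+00,  1.00381363e+01,  9.50986313e+01,
       -4.75163040e-04,  8.99991369e+01]), 'qd': array([-0.03211635, -0.13046923,  0.10991806, -0.01108042,  0.00706521,
        0.08536311]), 'joint_efforts': array([-2.04070311e-04, -5.21562517e+01,  4.65654588e+01,  1.58984133e-02,
       -2.43826344e-05, -1.86707354e-05]), 'ee_pos': array([0.22106634, 0.50339621, 0.23062906]), 'tcp_rot': array([-179.61326029,   89.92976049, -113.32082038]), 'wrist_force': array([ 0.03106691,  0.32968894, -1.14849458]), 'torque': array([ 0.01911122,  0.00808813, -0.01941898]), 'opening': 0.08547505710807958}
```

View pics/scene0.png

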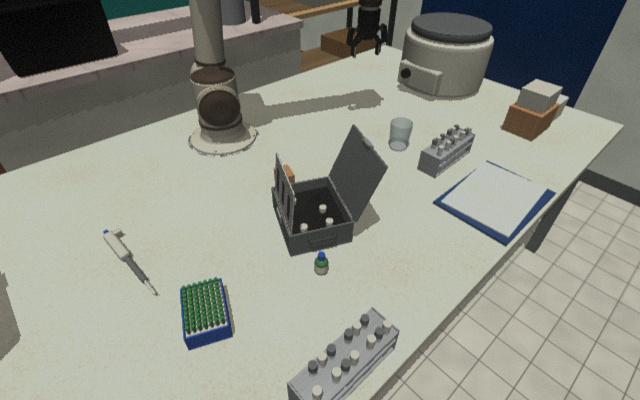

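View pics/top0.png

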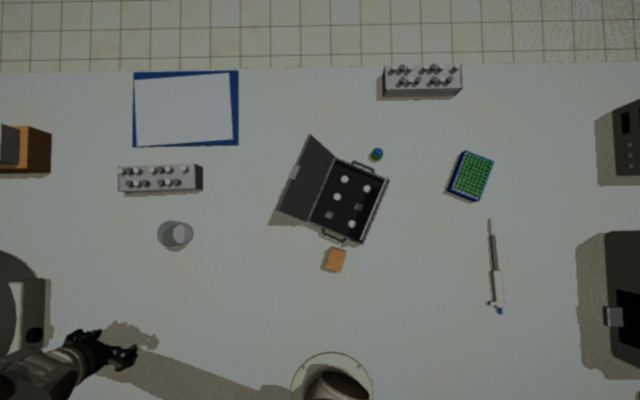

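The top view shows the case near (345,200), lid open to the left (-y of image, world +y), flap on the right edge near (375,215), carton at (335,260), bottle at (377,153). I'll zoom for corners.

```bash
python3 - <<'E'
import cv2
t=cv2.imread("pics/top0.png")[125:275,265:400]
cv2.imwrite("pics/top0z.png",cv2.resize(cv2.convertScaleAbs(t,alpha=1.8,beta=20),None,fx=4,fy=4,interpolation=cv2.INTER_CUBIC)[:600])
t=cv2.imread("pics/scene0.png")[120:280,255:395]
cv2.imwrite("pics/scene0z.png",cv2.resize(cv2.convertScaleAbs(t,alpha=1.6,beta=10),None,fx=3.75,fy=3.75,interpolation=cv2.INTER_CUBIC)[:600])
E
```

```text
(no output)
```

View pics/top0z.png

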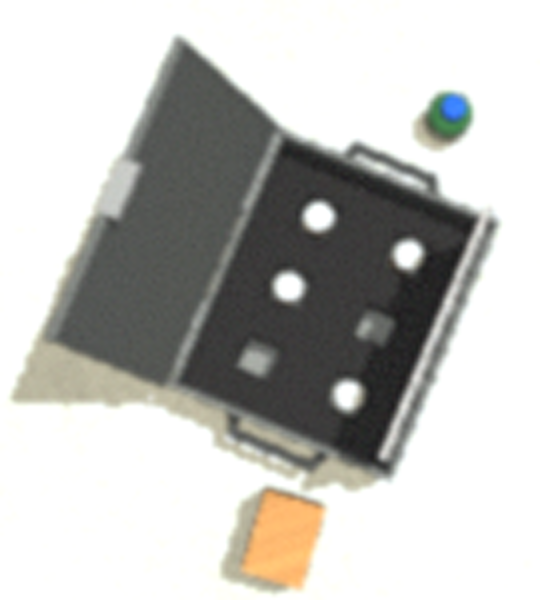

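View pics/scene0z.png

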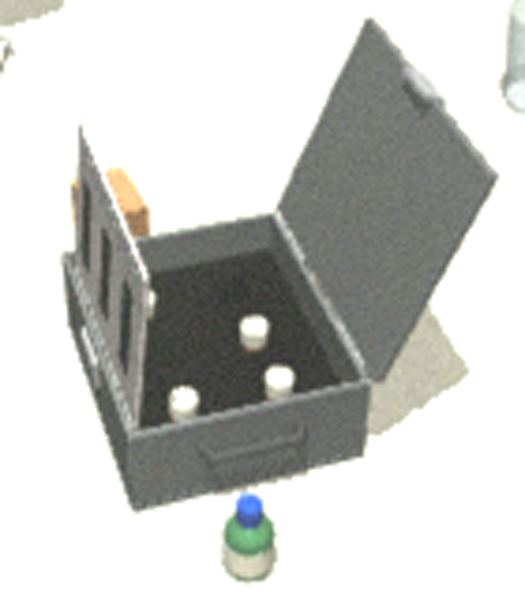

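Zoomed top view: the rim's hinge corners are at (280,135)/(178,383), and the right side is at (492,218)/(393,472). Zoomed scene view: rim corners are at (132,430), (368,380), (278,215) and (65,258), the flap's top edge runs (80,125)-(148,275), and the lid's free edge (370,18)-(495,178).

```bash
cat > h.py <<'E'
from workcell import sensors, vision
import numpy as np
from scipy.optimize import least_squares
def proj(n,P):
    c=vision.calibration(n);E=c["extrinsics"];p=E[:3,:3]@np.array(P)+E[:3,3]
    p=np.array([p[0],-p[1],-p[2]]);q=c["camera_matrix"]@p;return q[:2]/q[2]
def ray(n,uv,z):
    c=vision.calibration(n);E=c["extrinsics"];d=np.linalg.inv(c["camera_matrix"])@[*uv,1]
    d=E[:3,:3].T@(d*[1,-1,-1]);o=-E[:3,:3].T@E[:3,3];return o+d*(z-o[2])/d[2]
def T(p):return 265+p[0]/4-.4,125+p[1]/4-.4
def S(p):return 255+p[0]/3.75-.4,120+p[1]/3.75-.4
def case(c,P):
    a=c[2];return np.array([c[0]+np.cos(a)*P[0]-np.sin(a)*P[1],c[1]+np.sin(a)*P[0]+np.cos(a)*P[1],P[2]])
def flap(th,x,r,n=0): # n: offset along the normal (towards upper face)
    return [x,-.076+r*np.cos(th)-n*np.sin(th),.066+r*np.sin(th)+n*np.cos(th)]
def lid(th,x,r,n=0): # n outward
    return [x,.085-r*np.cos(th)+n*np.sin(th),.0755+r*np.sin(th)+n*np.cos(th)]
E
python3 - <<'E'
from h import *
rim=[("top",T((280,135)),(.1,.085,.075)),("top",T((178,383)),(-.1,.085,.075)),
("scene",S((132,430)),(.1,-.085,.075)),("scene",S((368,380)),(.1,.085,.075)),("scene",S((278,215)),(-.1,.085,.075)),("scene",S((65,258)),(-.1,-.085,.075))]
for n,uv,P in rim: print(n,P,ray(n,uv,P[2]).round(3))
fl=[("scene",S((80,125)),-.088),("scene",S((148,275)),.088),("top",T((385,457)),-.088),("top",T((482,212)),.088)]
ld=[("scene",S((370,18)),-.102),("scene",S((495,178)),.102),("top",T((178,40)),.102),("top",T((50,337)),-.102)]
def f(c): return np.concatenate([proj(n,case(c,P))-uv for n,uv,P in rim]+[proj(n,case(c,flap(c[3],x,.129)))-uv for n,uv,x in fl]+[proj(n,case(c,lid(c[4],x,.172)))-uv for n,uv,x in ld])
r=least_squares(f,[.53,0,-.38,1.57,1.9],loss='soft_l1');print(r.x,np.degrees(r.x[2]));print(r.fun.round(1).reshape(-1,2).tolist())
c=r.x
for nm,P in [("fh",flap(c[3],0,0)),("fe",flap(c[3],0,.129)),("lh",lid(c[4],0,0)),("le",lid(c[4],0,.172))]:print(nm,case(c,P).round(4))
for n,uv in [("carton",(282,495)),("bottle",(455,105))]:
    print(n,ray("top",T(uv),.07 if n=="carton" else .062).round(3))
E
```

```text
top (0.1, 0.085, 0.075) [ 0.676 -0.02   0.075]
top (-0.1, 0.085, 0.075) [0.502 0.055 0.075]
scene (0.1, -0.085, 0.075) [ 0.608 -0.168  0.075]
scene (0.1, 0.085, 0.075) [ 0.678 -0.02   0.075]
scene (-0.1, 0.085, 0.075) [0.505 0.059 0.075]
scene (-0.1, -0.085, 0.075) [ 0.438 -0.095  0.075]
[ 0.55561301 -0.05615191 -0.42049422  1.47805458  1.98306466] -24.09254387080482
[[-0.1, -1.9], [-2.5, 1.0], [-1.1, 2.2], [1.1, 0.6], [-0.8, -1.4], [-1.1, -1.8], [0.3, -0.8], [-0.1, 1.2], [-0.7, 0.6], [2.0, -2.2], [0.0, -0.5], [0.2, -0.4], [0.5, -0.9], [-0.6, 0.9]]
fh [ 0.5246 -0.1255  0.066 ]
fe [ 0.5295 -0.1146  0.1944]
lh [0.5903 0.0214 0.0755]
le [0.6184 0.0844 0.2331]
carton [ 0.422 -0.017  0.07 ]
bottle [ 0.698 -0.145  0.062]
```

```bash
cat >> h.py <<'E'
from scipy.spatial.transform import Rotation as Ro
C=(.5556,-.0562,-.4205)
def tool():
    o=sensors.get_obs();R=Ro.from_euler('xyz',o['tcp_rot'],degrees=True).as_matrix()
    Rc=Ro.from_euler('z',C[2]).as_matrix()
    p=Rc.T@(o['ee_pos']-[C[0],C[1],0])
    print("t",o['time'],"case-frame tcp mm",(p*1000).round(1),"world",o['ee_pos'].round(3));print("tool axes (cols) in case",(Rc.T@R).round(3).tolist())
    print("F case",(Rc.T@o['wrist_force']).round(1),"q",o['q'].round(0))
    return o,R,Rc,p
def go(P,sgn=1):
    # desired: tool x down, tool z along sgn*case x
    o,R,Rc,p=tool()
    D=Rc@np.array([[0,0,sgn],[0,sgn,0],[-1,0,0]],float)
    print("turn(tool,deg)",np.degrees(Ro.from_matrix(R.T@D).as_rotvec()).round(2))
    d=np.array(P)-p
    print("shift in present tool mm",(R.T@Rc@d*1000).round(1)," in final tool",(D.T@Rc@d*1000).round(1))
E
python3 -c "
from h import *
go((0,-.115,.165)); go((0,-.115,.165),-1)"
```

```text
t 0.1 case-frame tcp mm [-533.8  374.3  230.6] world [0.221 0.503 0.231]
tool axes (cols) in case [[0.0, -1.0, -0.007], [-0.001, -0.007, 1.0], [-1.0, -0.0, -0.001]]
F case [-0.1  0.3 -1.1] q [66.  5. 10. 95. -0. 90.]
turn(tool,deg) [ 9.039e+01 -5.000e-02  6.000e-02]
shift in present tool mm [  66.2 -530.5 -492.8]  in final tool [  65.6 -489.3  533.8]
t 0.1 case-frame tcp mm [-533.8  374.3  230.6] world [0.221 0.503 0.231]
tool axes (cols) in case [[0.0, -1.0, -0.007], [-0.001, -0.007, 1.0], [-1.0, -0.0, -0.001]]
F case [-0.1  0.3 -1.1] q [66.  5. 10. 95. -0. 90.]
turn(tool,deg) [-8.961e+01 -6.000e-02 -5.000e-02]
shift in present tool mm [  66.2 -530.5 -492.8]  in final tool [  65.6  489.3 -533.8]
```

```bash
python3 - <<'E'
import cv2
from h import *
im=cv2.imread("pics/scene0.png")
ox,oy,k=268,148,9
t=cv2.resize(cv2.convertScaleAbs(im[oy:oy+62,ox:ox+40],alpha=1.8,beta=10),None,fx=k,fy=k,interpolation=cv2.INTER_CUBIC)
for r in (.03,.1):
  for x in (-.06,-.03,0,.03,.06):
    p=proj("scene",case(C,flap(1.478,x,r))); cv2.circle(t,(int((p[0]-ox+.5)*k),int((p[1]-oy+.5)*k)),3,(0,0,255),-1)
cv2.imwrite("pics/flapz.png",t)
E
```

```text
(no output)
```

View pics/flapz.png

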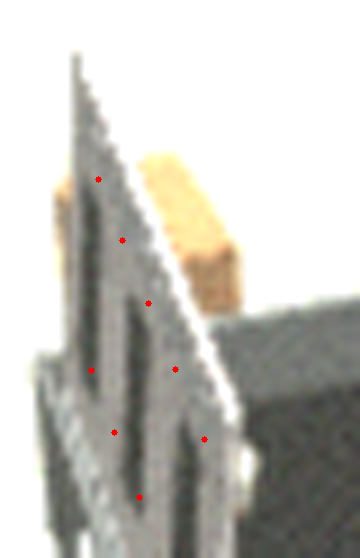

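The flap's slots sit at about x = -55, 0 and +55 mm, r = 30-100 mm, so I'll push at x ≈ -27 mm, beyond r = 100 mm. The tool axes are already case-aligned (x down, y = -case x, z = +case y).

>>> carry_out(increments=[[0,0,0,-50,0,0,0],[0,0,0,-50,0,0,0],[0,0,0,0,-28,-27,0],[0,0,0,0,-28,-27,0],[0,0,0,0,-28,-27,0],[0,0,0,0,-28,-27,0],[0,0,0,0,-28,-27,0],[0,0,0,0,-28,-27,0],[0,0,0,0,-28,-27,0],[0,0,0,0,-28,-27,0],[0,0,0,0,-28,-27,0],[0,0,0,0,-28,-27,0]], squeeze=20)

```text
time: 1.6
ee_pos: [0.3692, 0.1426, 0.3311]
tcp_rot: [134.6, 90.0, -159.1]
wrist_force: [0.5, -0.4, 1.4]
opening: -0.0
```

```bash
python3 -c "
from h import *
tool()"
```

```text
t 1.6 case-frame tcp mm [-251.3  105.3  331.1] world [0.369 0.143 0.331]
tool axes (cols) in case [[-0.0, -1.0, -0.007], [-0.0, -0.007, 1.0], [-1.0, 0.0, -0.0]]
F case [ 0.6 -0.2  1.4] q [ 21. -12.   5. 107.   0.  45.]
```

>>> carry_out(increments=[[0,0,0,0,-28,-27.5,0],[0,0,0,0,-28,-27.5,0],[0,0,0,0,-28,-27.5,0],[0,0,0,0,-28,-27.5,0],[0,0,0,0,-28,-27.5,0],[0,0,0,0,-28,-27.5,0],[0,0,0,0,-28,-27.5,0],[0,0,0,0,-28,-27.5,0],[0,0,0,40,0,0,0],[0,0,0,40,0,0,0],[0,0,0,40,0,0,0],[0,0,0,0,0,0,0]])

```text
time: 3.1
ee_pos: [0.4841, -0.1473, 0.2084]
tcp_rot: [97.1, 89.7, 163.4]
wrist_force: [-0.0, 1.3, 1.0]
opening: -0.0001
```

```bash
python3 - <<'E'
from h import *
import cv2
tool()
t=vision.camera("top")[:,:,::-1][125:275,265:400]; s=vision.camera("scene")[:,:,::-1][120:270,255:395]
a=[cv2.resize(cv2.convertScaleAbs(i,alpha=1.6,beta=10),None,fx=2.8,fy=2.8,interpolation=cv2.INTER_CUBIC) for i in(t,s)]
cv2.imwrite("pics/a1.png",np.hstack(a))
E
```

```text
t 3.1 case-frame tcp mm [ -28.1 -112.4  208.4] world [ 0.484 -0.147  0.208]
tool axes (cols) in case [[-0.006, -1.0, -0.007], [-0.001, -0.007, 1.0], [-1.0, 0.006, -0.001]]
F case [-0.6  1.2  1. ] q [-17.  -1.   1.  93.  -0.   7.]
```

View pics/a1.png

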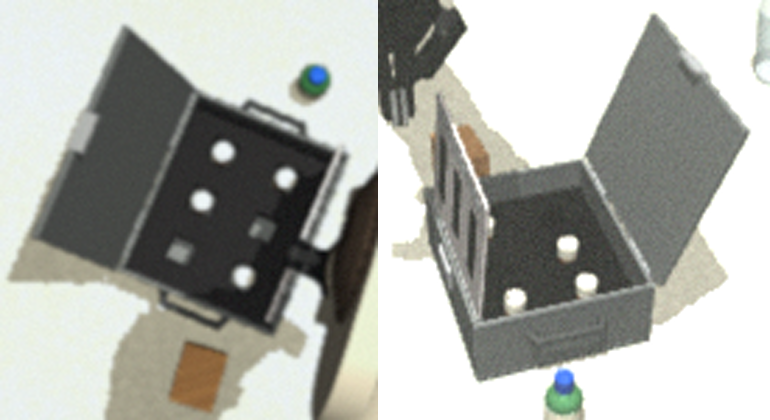

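Fingertips stand just behind the flap's outer face, clear of everything. Lower and approach.

>>> carry_out(increments=[[0,0,0,30,0,0,0],[0,0,0,0,0,10,0],[0,0,0,0,0,8,0],[0,0,0,0,0,4,0],[0,0,0,0,0,4,0],[0,0,0,0,0,4,0],[0,0,0,0,0,0,0]])

```text
time: 4.08
ee_pos: [0.4977, -0.1201, 0.1814]
tcp_rot: [-117.9, 90.0, -51.6]
wrist_force: [-0.6, 0.2, 0.2]
opening: 0.0001
```

```bash
python3 -c "
from h import *
tool()"
```

```text
t 4.075 case-frame tcp mm [-26.8 -81.9 181.4] world [ 0.498 -0.12   0.181]
tool axes (cols) in case [[0.0, -1.0, -0.007], [-0.0, -0.007, 1.0], [-1.0, -0.0, -0.0]]
F case [-0.6 -0.1  0.2] q [-14.  -1.  -2.  89.  -0.  10.]
```

>>> carry_out(increments=[[0,0,0,3,0,10.6,0],[0,0,0,3,0,10.6,0],[0,0,0,3,0,9.4,0],[0,0,0,3,0,9.4,0],[0,0,0,4.8,0,8.6,0],[0,0,0,4.8,0,8.6,0],[0,0,0,6.2,0,7.6,0],[0,0,0,6.2,0,7.6,0],[0,0,0,0,0,0,0]])

```text
time: 5.2
ee_pos: [0.5266, -0.0534, 0.1465]
tcp_rot: [102.1, 89.9, 168.4]
wrist_force: [0.8, 0.4, -0.5]
opening: 0.0002
```

```bash
python3 - <<'E'
from h import *
import cv2
tool()
t=vision.camera("top")[:,:,::-1][125:275,265:400]; s=vision.camera("scene")[:,:,::-1][120:270,255:395]
a=[cv2.resize(cv2.convertScaleAbs(i,alpha=1.6,beta=10),None,fx=2.8,fy=2.8,interpolation=cv2.INTER_CUBIC) for i in(t,s)]
cv2.imwrite("pics/a2.png",np.hstack(a))
E
```

```text
t 5.2 case-frame tcp mm [-27.6  -9.3 146.5] world [ 0.527 -0.053  0.147]
tool axes (cols) in case [[-0.001, -1.0, -0.007], [-0.0, -0.007, 1.0], [-1.0, 0.001, -0.0]]
F case [ 0.6  0.7 -0.5] q [-6.  1. -3. 86.  0. 18.]
```

View pics/a2.png

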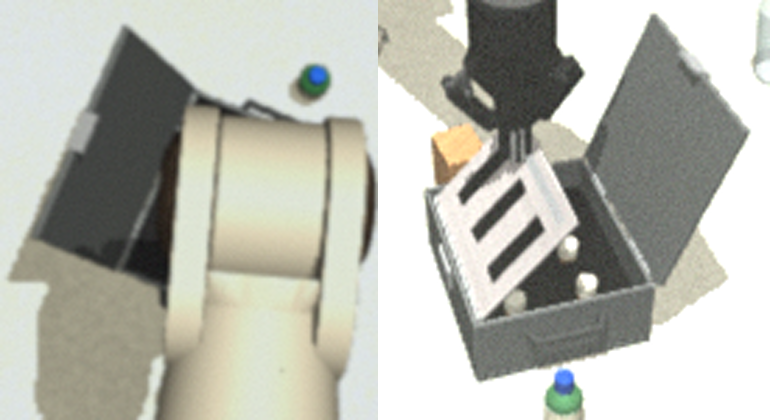

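The flap is at about 45° and the fingertips bear on it between slots, near the free edge. Continue along the arc.

>>> carry_out(increments=[[0,0,0,7.4,0,6.5,0],[0,0,0,7.4,0,6.5,0],[0,0,0,8.5,0,5,0],[0,0,0,8.5,0,5,0],[0,0,0,9.2,0,3.5,0],[0,0,0,9.2,0,3.5,0],[0,0,0,7.6,0,1.6,0],[0,0,0,7.6,0,1.6,0],[0,0,0,3,0,0,0],[0,0,0,3,0,0,0],[0,0,0,0,0,0,0]])

```text
time: 6.68
ee_pos: [0.5401, -0.0237, 0.0758]
tcp_rot: [148.3, 90.0, -145.4]
wrist_force: [-0.0, 0.0, 0.3]
opening: -0.0001
```

```bash
python3 -c "
from h import *
tool()"
```

```text
t 6.675 case-frame tcp mm [-27.5  23.3  75.8] world [ 0.54  -0.024  0.076]
tool axes (cols) in case [[-0.0, -1.0, -0.007], [-0.0, -0.007, 1.0], [-1.0, 0.0, -0.0]]
F case [-0.   0.   0.3] q [-3.  4. -9. 78. -0. 21.]
```

>>> carry_out(increments=[[0,0,0,2,0,0,0],[0,0,0,2,0,0,0],[0,0,0,2,0,0,0]])

```text
time: 7.05
ee_pos: [0.5402, -0.0236, 0.0698]
tcp_rot: [-69.4, 90.0, -3.1]
wrist_force: [-0.1, 0.0, 0.8]
opening: -0.0001
```

>>> carry_out(increments=[[0,0,0,1,0,0,0],[0,0,0,1,0,0,0]])

```text
time: 7.3
ee_pos: [0.5402, -0.0235, 0.0679]
tcp_rot: [-58.0, 90.0, 8.3]
wrist_force: [-1.5, 0.2, 7.6]
opening: -0.0001
```

>>> carry_out(increments=[[0,0,0,1,0,0,0],[0,0,0,0,0,0,0]])

```text
time: 7.55
ee_pos: [0.5402, -0.0235, 0.0679]
tcp_rot: [-66.7, 90.0, -0.4]
wrist_force: [-2.1, -0.1, 8.3]
opening: 0.0001
```

Flap at its stop (tip at z = 67.9 mm, 8 N). Lift and cross to the lid's outer side.

>>> carry_out(increments=[[0,0,0,-30,0,0,0],[0,0,0,-50,0,0,0],[0,0,0,-50,0,0,0],[0,0,0,-50,0,0,0],[0,0,0,-50,0,0,0],[0,0,0,-34,0,0,0],[0,0,0,0,0,32,0],[0,0,0,0,0,32,0],[0,0,0,0,0,32,0],[0,0,0,0,0,32,0],[0,0,0,0,0,32,0],[0,0,0,0,0,32,0]])

```text
time: 9.05
ee_pos: [0.6176, 0.1532, 0.3307]
tcp_rot: [155.0, 90.0, -138.7]
wrist_force: [-0.8, 0.3, -0.3]
opening: 0.0001
```

```bash
python3 - <<'E'
from h import *
import cv2
tool()
t=vision.camera("top")[:,:,::-1][125:275,265:400]; s=vision.camera("scene")[:,:,::-1][120:270,255:395]
a=[cv2.resize(cv2.convertScaleAbs(i,alpha=1.6,beta=10),None,fx=2.8,fy=2.8,interpolation=cv2.INTER_CUBIC) for i in(t,s)]
cv2.imwrite("pics/a3.png",np.hstack(a))
E
```

```text
t 9.05 case-frame tcp mm [-28.8 216.5 330.7] world [0.618 0.153 0.331]
tool axes (cols) in case [[-0.0, -1.0, -0.007], [-0.0, -0.007, 1.0], [-1.0, 0.0, -0.0]]
F case [-0.8 -0.1 -0.3] q [ 14.  23.  43. 110.  -0.  38.]
```

View pics/a3.png

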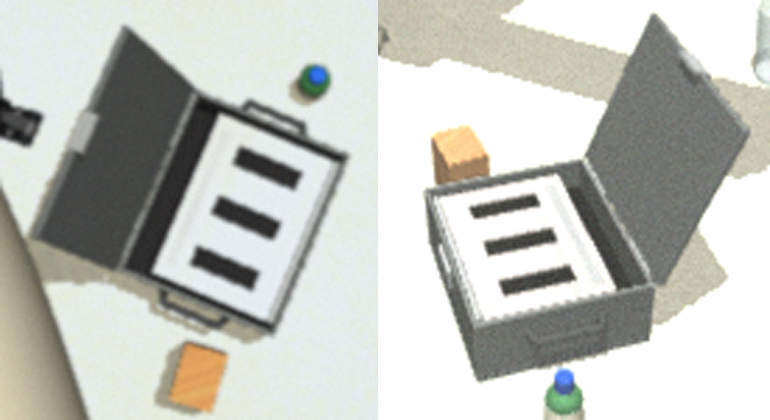

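The flap is flat and covers the vials, with carton and bottle unmoved. The tool hangs clear outside the lid at about (20,120). Lower and push.

>>> carry_out(increments=[[0,0,0,39,0,0,0],[0,0,0,39,0,0,0],[0,0,0,39,0,0,0],[0,0,0,0,0,-12,0],[0,0,0,0,0,-12,0],[0,0,0,0,0,-8,0],[0,0,0,0,0,-8,0],[0,0,0,0,0,-8,0],[0,0,0,0,0,-8,0]])

```text
time: 10.28
ee_pos: [0.595, 0.101, 0.2146]
tcp_rot: [-31.1, 89.9, 35.3]
wrist_force: [2.1, 2.7, 2.4]
opening: -0.0002
```

```bash
python3 - <<'E'
from h import *
import cv2
tool()
t=vision.camera("top")[:,:,::-1][125:275,265:400]; s=vision.camera("scene")[:,:,::-1][120:270,255:395]
a=[cv2.resize(cv2.convertScaleAbs(i,alpha=1.6,beta=10),None,fx=2.8,fy=2.8,interpolation=cv2.INTER_CUBIC) for i in(t,s)]
cv2.imwrite("pics/a4.png",np.hstack(a))
E
```

```text
t 10.275 case-frame tcp mm [-28.2 159.6 214.6] world [0.595 0.101 0.215]
tool axes (cols) in case [[0.001, -1.0, -0.007], [0.002, -0.007, 1.0], [-1.0, -0.001, 0.002]]
F case [0.8 3.3 2.4] q [10. 12. 16. 94.  0. 33.]
```

View pics/a4.png

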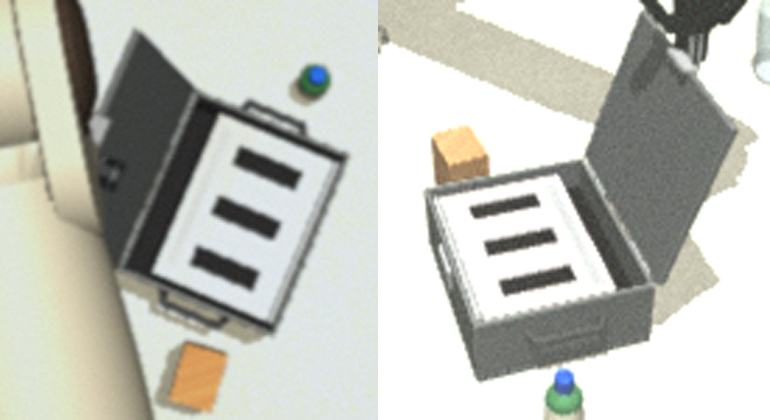

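Contact made (about 3 N), and the lid is moving inward. Continue.

>>> carry_out(increments=[[0,0,0,0,0,-9,0],[0,0,0,0,0,-9,0],[0,0,0,0,0,-9,0],[0,0,0,0,0,-9,0],[0,0,0,0,0,-9,0],[0,0,0,0,0,-8,0],[0,0,0,0.5,0,-12,0],[0,0,0,0.5,0,-12,0],[0,0,0,2.5,0,-11.7,0],[0,0,0,2.5,0,-11.7,0],[0,0,0,4.4,0,-11,0],[0,0,0,4.4,0,-11,0]])

```text
time: 11.88
ee_pos: [0.5452, -0.0118, 0.1988]
tcp_rot: [-147.3, 90.0, -81.0]
wrist_force: [0.4, 1.2, 0.5]
opening: 0.0003
```

```bash
python3 - <<'E'
from h import *
import cv2
tool()
t=vision.camera("top")[:,:,::-1][125:275,265:400]; s=vision.camera("scene")[:,:,::-1][120:270,255:395]
a=[cv2.resize(cv2.convertScaleAbs(i,alpha=1.6,beta=10),None,fx=2.8,fy=2.8,interpolation=cv2.INTER_CUBIC) for i in(t,s)]
cv2.imwrite("pics/a5.png",np.hstack(a))
E
```

```text
t 11.875 case-frame tcp mm [-27.6  36.3 198.8] world [ 0.545 -0.012  0.199]
tool axes (cols) in case [[0.0, -1.0, -0.007], [-0.0, -0.007, 1.0], [-1.0, -0.0, -0.0]]
F case [-0.1  1.2  0.5] q [-1.  4.  5. 91. -0. 22.]
```

View pics/a5.png

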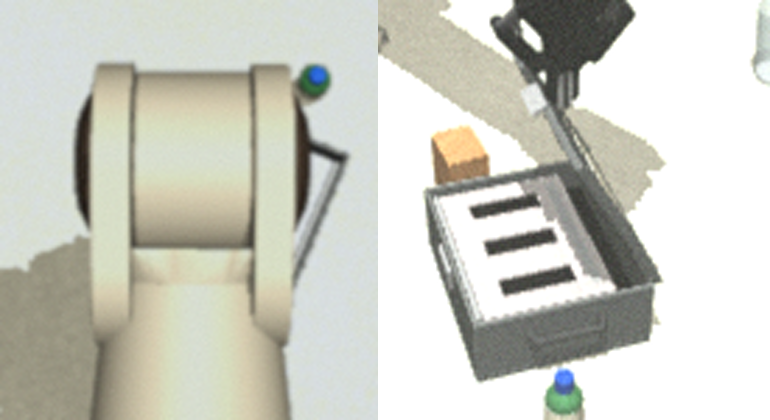

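The lid is past upright at around 65°, with fingertips on its outer face. Continue on the arc.

>>> carry_out(increments=[[0,0,0,6.3,0,-10.2,0],[0,0,0,6.3,0,-10.2,0],[0,0,0,8,0,-9,0],[0,0,0,8,0,-9,0],[0,0,0,9.4,0,-7.5,0],[0,0,0,9.4,0,-7.5,0],[0,0,0,10.6,0,-5.7,0],[0,0,0,10.6,0,-5.7,0],[0,0,0,11.3,0,-3.8,0],[0,0,0,11.3,0,-3.8,0],[0,0,0,10,0,-2,0],[0,0,0,7,0,-1,0]])

```text
time: 13.48
ee_pos: [0.5151, -0.0802, 0.0901]
tcp_rot: [120.6, 90.0, -173.1]
wrist_force: [-1.3, 0.1, 1.7]
opening: -0.0002
```

```bash
python3 -c "
from h import *
tool()"
```

```text
t 13.475 case-frame tcp mm [-27.2 -38.5  90.1] world [ 0.515 -0.08   0.09 ]
tool axes (cols) in case [[-0.0, -1.0, -0.007], [-0.0, -0.007, 1.0], [-1.0, 0.0, -0.0]]
F case [-1.2 -0.4  1.7] q [ -9.   1. -10.  79.  -0.  15.]
```

>>> carry_out(increments=[[0,0,0,2,0,0,0],[0,0,0,2,0,0,0],[0,0,0,1,0,0,0]])

```text
time: 13.85
ee_pos: [0.5153, -0.0801, 0.086]
tcp_rot: [-99.1, 90.0, -32.8]
wrist_force: [-1.2, -0.2, 1.7]
opening: -0.0001
```

>>> carry_out(increments=[[0,0,0,1,0,0,0],[0,0,0,1,0,0,0],[0,0,0,0,0,0,0]])

```text
time: 14.22
ee_pos: [0.5154, -0.0801, 0.0838]
tcp_rot: [-32.6, 90.0, 33.7]
wrist_force: [0.0, -0.5, 0.6]
opening: -0.0001
```

Near the expected 83.5 mm, but no stop force yet; press a little further.

>>> carry_out(increments=[[0,0,0,1,0,0,0],[0,0,0,0,0,0,0]])

```text
time: 14.48
ee_pos: [0.5154, -0.0801, 0.0835]
tcp_rot: [-62.2, 90.0, 4.1]
wrist_force: [-2.5, -0.2, 6.9]
opening: 0.0001
```

>>> carry_out(increments=[[0,0,0,1,0,0,0],[0,0,0,0,0,0,0]])

```text
time: 14.72
ee_pos: [0.5154, -0.0801, 0.0834]
tcp_rot: [-69.2, 89.9, -2.9]
wrist_force: [-5.8, 0.6, 13.9]
opening: -0.0001
```

Firm stop at z = 83.4-83.5 mm. Retreat upward and look.

>>> carry_out(increments=[[0,0,0,-10,0,0,0],[0,0,0,-40,0,0,0],[0,0,0,-50,0,0,0],[0,0,0,-50,0,0,0],[0,0,0,-50,0,0,0],[0,0,0,-40,0,0,0],[0,0,0,0,35,30,0],[0,0,0,0,35,30,0],[0,0,0,0,35,30,0],[0,0,0,0,35,30,0],[0,0,0,0,35,30,0],[0,0,0,0,35,30,0]])

```text
time: 16.23
ee_pos: [0.3945, 0.1704, 0.3222]
tcp_rot: [-21.3, 90.0, 45.0]
wrist_force: [0.7, 0.6, -0.3]
opening: -0.0
```

```bash
python3 - <<'E'
from h import *
import cv2
tool()
T_=np.ascontiguousarray(vision.camera("top")[:,:,::-1]);S_=np.ascontiguousarray(vision.camera("scene")[:,:,::-1])
cv2.imwrite("pics/top_end.png",T_);cv2.imwrite("pics/scene_end.png",S_)
for n in("top","scene"):
  print(n,[proj(n,case(C,lid(0,x,r,.008))).round(1).tolist() for x in(-.102,.102) for r in(0,.172)])
a=[cv2.resize(cv2.convertScaleAbs(i,alpha=1.6,beta=10),None,fx=2.8,fy=2.8,interpolation=cv2.INTER_CUBIC) for i in(T_[125:275,265:400],S_[120:270,255:395])]
cv2.imwrite("pics/a6.png",np.hstack(a))
E
```

```text
t 16.225 case-frame tcp mm [-239.5  141.1  322.2] world [0.395 0.17  0.322]
tool axes (cols) in case [[0.0, -1.0, -0.007], [0.001, -0.007, 1.0], [-1.0, -0.0, 0.001]]
F case [ 0.4  0.8 -0.3] q [ 23.  -8.   8. 106.   0.  47.]
top [[306.1, 221.9], [363.1, 246.4], [334.8, 155.2], [391.3, 179.1]]
scene [[327.8, 172.8], [269.7, 183.9], [354.3, 219.6], [287.9, 234.9]]
```

View pics/a6.png

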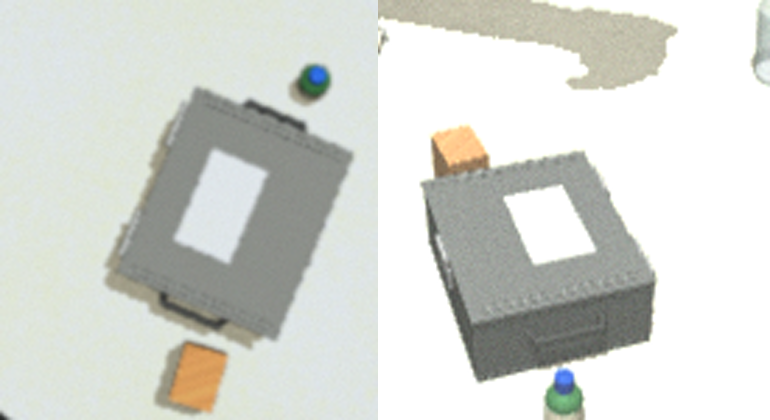

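View pics/scene_end.png

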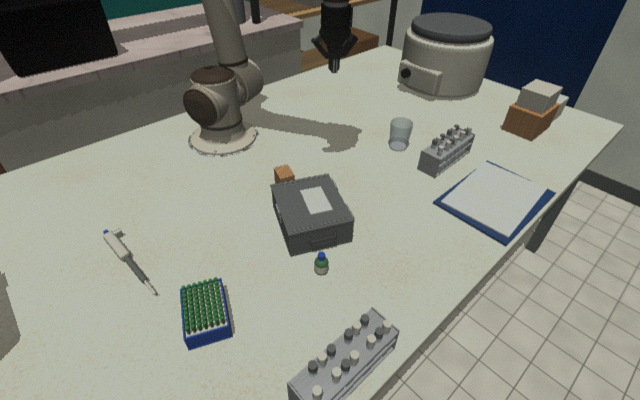

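The lid is shut flush on the rim, label up at (315,200). The bottle (321,263), carton (284,172), beaker (400,135) and pipette are where they were, and the arm is clear.

```bash
python3 -c "
from workcell import job_done
print(job_done())"
```

```text
the job is handed in; nothing more can be done
None
```

The sample case is closed. With the gripper shut I pushed the flap down to its stop, then pushed the lid over from outside and down to its stop. I lifted clear and handed in the job at about 16 s of the 61 s limit.

- **Flap:** it stopped at a tip height of 67.9 mm (68 mm expected) with about 8 N. The images showed it flat over the vials before I touched the lid.
- **Lid:** it stopped at 83.4–83.5 mm (83.5 mm expected) with 7–14 N. The final images show it flush on the rim.
- **Rest of the bench:** the bottle, carton, beaker and pipette look unmoved in the final images. I judged this by eye and did not measure it.
- **Vials:** they sat in their wells before the flap covered them. The flap closed without any resistance before its stop, but I could not see the vials after that.
- **Measurement fit:** the first pose estimate had corner errors of up to about 2.5 pixels (several mm). The contact heights later agreed with it to about 0.1 mm.

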